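Hold the scan box's sprung reflector flap at 45 degrees

TASK

The front flap of the open-topped scan box closes itself by a spring: draw it right down to its stop by its bar handle and keep it down for about a second for the first shot, then let it back up under control, never letting it snap, to 45 degrees (half-way between shut and level) so that its white lining throws light on the stone. Finish still holding the flap there with the robot, at rest; do not let go. Leave the stone and everything else lying about undisturbed.

Things in the scene. Friction and masses are not known exactly. Their poses are not given: they have to be found in the camera images.
- scan_box: Grey sheet-metal box fixed to the table, 320 wide, 208 deep, open on top; side walls 150 high, back 70. Origin on the table under the middle of its front flap's hinge line; x points from the flap into the box (away from the robot at yaw 0), y along the hinge line, z up. A turntable inside at x = 110 carries the stone. The table in front of the flap (x -280 to 0, y within 140) is clear.
- flap: The box's front flap: grey panel, white lining on the box side, 276 wide (y), 6 thick (x), upper edge 140 from the hinge axis, 0.3 kg. Beyond that edge, in the panel's plane, a round steel bar handle 10 thick, 120 long along y, axis 175 from the hinge axis, on legs at y = +-60; 30 mm open gap between bar and panel. Origin mid hinge axis; z points up the panel to the bar, x to the box side.
- flap_joint (a joint): Angle of the flap, rad: 0 shut (panel upright), growing as it is pulled down towards box -x, stop at 1.5 (nearly level). The bar's axis is at box x = -175 sin(angle) mm, z = 30 + 175 cos(angle) mm. A spring shuts it from any angle: moving the bar takes about 1.7 N at shut, 3.5 N at 45 degrees, 5.5 N at the stop; let go, it snaps shut.
- flap_bar (a point): Middle of the flap's bar handle, on the bar's axis; moves with the flap (205 mm above the table when shut, about 42 mm at the stop). Axes as the flap's.
- flap_hinge (a point): Middle of the flap's hinge axis, 30 mm above the table, fixed; axes as the box's.
- specimen: The stone being scanned: knobbly green-brown lump about 110 wide and 100 high, loose on the turntable in the box. Leave alone. Origin under its middle.
- small_stone: Bystander: a small brown stone, 55 wide, 50 high, on the table beside the box. Origin under its middle.
- ball_bar: Bystander: calibration piece, two white balls (30) on posts on a metal base 90 x 40, 67 high, standing in the box beside the turntable. Origin under its middle.
- mouse: Bystander: black computer mouse 100 x 60 x 34, on the table beside the box. Origin under its middle.
- mug: Bystander: white mug, 80 across, 95 high, on the table beside the box. Origin under its middle.
- marker_pot: Bystander: white jar with a black cap, 56 across, 70 high, standing in the box beside the turntable. Origin under its middle.
- cal_board: Bystander: black calibration board with white dots standing on a metal foot, 130 wide, 110 high, on the table beside the box. Origin under its middle.

How it is judged:
On the way:
1. the flap is pulled right down (beyond 77 degrees) and kept there (value of joint flap_joint above 1.35 rad), for 0.5 s.
At the end, for the whole second after the job is handed in: The flap stands still at 45 degrees, within 6, held open by the robot (at least 1 N of contact) and by nothing else; the stone is within 20 mm and the other loose things within 30 mm of where they began (value of joint flap_joint between 0.68 and 0.89 rad and velocity of joint flap_joint between -0.1 and 0.1 rad/s and contact force between any of the fingers, the arm and flap above 1 N and contact force between each of small_stone, ball_bar, mouse, mug, marker_pot, cal_board, specimen and flap below 0.2 N and distance of each of small_stone, ball_bar, mouse, mug, marker_pot, cal_board from where it was at the start of the episode below 0.03 m and distance of specimen from where it was at the start of the episode below 0.02 m); the arm keeps its last pose, push and grip.
It fails at once if the flap snaps back (closes faster than 2.5 rad/s) (velocity of joint flap_joint below -2.5 rad/s).
It fails at once if the stone or a bystander is disturbed (stone moved over 20 mm, others over 30 mm) (distance of any of small_stone, ball_bar, mouse, mug, marker_pot, cal_board from where it was at the start of the episode above 0.03 m or distance of specimen from where it was at the start of the episode above 0.02 m).
It also fails if it takes over 45 s, if anything falls off the work surface, if the arm or the gripper's body presses on something with over 40 N, if the wrist force passes 120 N, or if a joint passes its speed limit or range.

ROBOT

A 6-joint arm with a two-finger parallel gripper is mounted at the origin on the work surface. World frame = base frame: x ahead of the robot, y to its left, z up, the work surface at z = 0. Lengths are in m, angles in rad, forces in N, time in s.
With the tool pointing down it reaches from about 0.375 to 0.75 m from the base axis. Payload 9 kg.
Tool frame: the origin (TCP) lies midway between the tips of the shut fingers; the grasp point (between the pads) lies 19 mm behind it; z points along the fingers, x is the direction in which the jaws open and shut, and the axes are right-handed (so a half turn about z gives the same grasp; the last joint's range is limited). The gripper opens to 85 mm and grips with 20 to 120 N. Pads are 22 mm wide; open, the fingers measure 114 mm over their backs; the gripper's body (76 mm by 85 mm) begins 54 mm behind the grasp point. The pads swing forward as they close: fully open they stand 13 mm farther back than shut.
Start: joints at [-1.544, 0.104, 0.097, 1.564, 0, 1.353], TCP at [0.145, -0.582, 0.196] pointing down, gripper open.
Joint ranges: [-2.99, 2.99], [-0.84, 1.86], [-1.1, 1.16], [-1.84, 2.11], [-1.51, 1.56], [-3.14, 3.14]. Speed limits (rad/s): [2.22, 2.22, 2.57, 3.14, 3.14, 3.14].

INTERFACE

Orientations are given as a unit quaternion [w, x, y, z].
In Python, from plant import arm, snapshot gives the robot as it stands.
- The arm moves only by the tool move_arm, never from a script. Its argument "moves" is one flat list of numbers, 7 for each row, row after row: the shift along the tool's x, y, z in m, then the turn, a rotation vector about the tool's x, y, z in degrees, then the closure, from -1 (fully open) to 1 (shut), so that 0 is half open. In form: [tx, ty, tz, ax, ay, az, hand, tx, ty, tz, ax, ay, az, hand, ...]. A call has 1 to 8 rows; each row shifts and turns the commanded pose from where the row before left it, along the tool's axes as they then stand; what a row does not reach is not made up. A row lasts 1/12 s, in which the tool goes at most 41.7 mm and 7.16 degrees, less where a joint would pass 70% of its speed; a pose out of reach is approached as far as the arm can. A call with a gripper value outside its range is refused whole. The fingers move at their own pace and stop on an object; "force" is the grip in N (left out, the last holds). Time passes only in rows, so rows that do not move let the fingers close. It gives the time, the measured TCP pose, the force and the opening at its end, in the units of the state.
- arm.get_obs(): the state, without advancing time (a new reading comes with each control period).
- snapshot(name): name is "scene" or "side" or "wrist"; returns a dict with "pixels" (420x560x3 uint8, red, green, blue), "fov_y" (degrees; the focal length in pixels is half the picture's height over the tangent of half this angle, whatever the lens; pixels are square), "cx", "cy" (the principal point, pixels), "rvec" (rotation vector, rad) and "tvec" (3), from world to camera coordinates, as OpenCV has them; the wrist camera has in their place "tool_from_camera" (4x4, takes a point from camera to tool coordinates, whose origin is the TCP and whose axes are the tool frame's). Camera axes: x right, y down, z forward; pixel columns grow to the right and rows downward; lengths in m; the calibration is good to about 2 mm. A picture is of the moment at which its call begins: read the wrist's pose just before it. There is no depth.
- arm.job_done(): hands the job in, once; it reports no verdict.
The state is a dict: "t": time; "qpos": joint angles; "joint_velocities": joint speeds; "joint_torque": joint torques, N m; "eef_pos": TCP position; "ee_rot": TCP orientation; "force": force on the tool from outside, world axes, zero at the start; "moment": the same for the moment, N m; "finger_gap": opening from 0.0 (shut) to 1.0 (fully open).
Only numpy, scipy, OpenCV 4.12 (cv2) and the standard library are available. Lean on these libraries where they do the work, as an engineer would, in place of code of your own. Each camera call takes 0.05 s, during which the arm holds its last target.

## Working session

There is one attempt and no reset: what is moved stays moved. The work goes in short steps, Python scripts to look and compute and a tool call to move; the robot and the scene stay as the last step left them, time stands still between calls to the robot, and variables do not carry over. Pictures are saved under pics/ and viewed, and the job is handed in when it is done.

Besides the shell and the picture viewer there is one more tool, called after "Emit:" by a JSON object that holds its "op" and its "data", one argument or row to a line. move_arm: Moves the arm, as the interface text tells. Its arguments: {"type":"object","properties":{"moves":{"type":"array"},"force":{"type":"number"}},"required":["moves"]}

```bash
ls; mkdir -p pics; python3 - <<'E'
from plant import arm, snapshot
import cv2,numpy as np
o=arm.get_obs(); print(o)
for n in ("scene","side","wrist"):
    s=snapshot(n); cv2.imwrite(f"pics/{n}0.png",s["pixels"][:,:,::-1]); print(n,{k:v for k,v in s.items() if k!="pixels"})
E
```

```text
pics
{'t': 0.0, 'qpos': array([-1.54372634e+00,  1.04652952e-01,  9.64845036e-02,  1.56387034e+00,
        1.25244175e-05,  1.35307911e+00]), 'joint_velocities': array([ 8.62982315e-04,  2.79715523e-05,  1.44648792e-03, -2.19557876e-04,
       -8.58339451e-04,  3.11679026e-04]), 'joint_torque': array([-2.64672999e-04, -5.56931627e+01,  5.03652048e+01,  1.68722996e-02,
       -2.70744804e-04, -6.87395698e-06]), 'eef_pos': array([ 0.14540358, -0.58175102,  0.19505786]), 'ee_rot': array([-4.83079265e-04,  7.88146366e-01, -6.15487546e-01, -3.90643210e-04]), 'force': array([ 0.25053481, -0.7871357 , -0.56302873]), 'moment': array([ 0.04987786, -0.04125141, -0.02676375]), 'finger_gap': 0.9985766601801009}
scene {'fov_y': 53.518524880255356, 'cx': 278.30947868914365, 'cy': 211.24614118952084, 'rvec': array([ 2.14929192,  1.19333795, -0.44637895]), 'tvec': array([-0.34682884, -0.26734519,  1.36161593])}
side {'fov_y': 50.52022474709253, 'cx': 281.58405828421337, 'cy': 209.0187111668512, 'rvec': array([ 0.80240158, -2.44207781,  1.20871297]), 'tvec': array([0.50400148, 0.30357107, 0.88150954])}
wrist {'fov_y': 70.4749361898775, 'cx': 280.52730614536944, 'cy': 211.4851902113249, 'tool_from_camera': array([[ 9.99999161e-01,  8.81814178e-04,  9.48562862e-04,
        -1.24707600e-04],
       [-1.13443971e-03,  9.49735714e-01,  3.13050773e-01,
        -8.01435812e-02],
       [-6.24831418e-04, -3.13051586e-01,  9.49735918e-01,
        -1.76683066e-01],
       [ 0.00000000e+00,  0.00000000e+00,  0.00000000e+00,
         1.00000000e+00]])}
```

View pics/scene0.png

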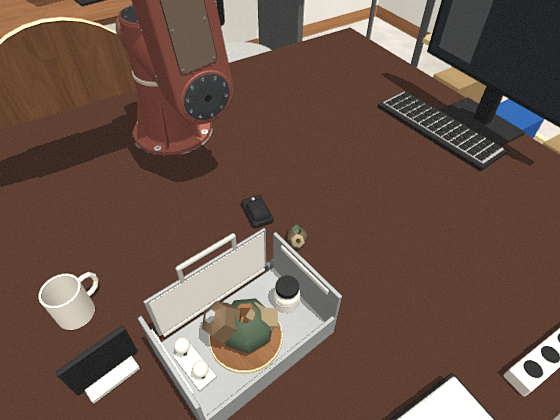

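View pics/side0.png

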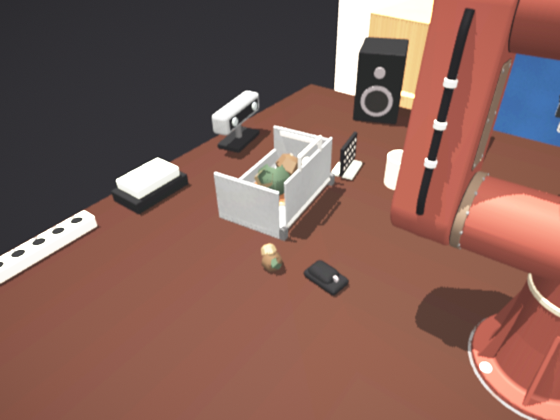

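View pics/wrist0.png

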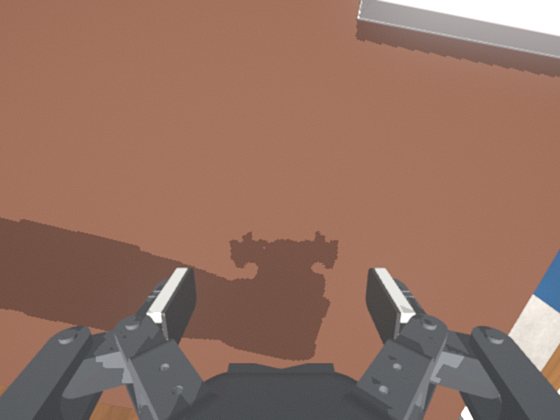

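The scene view shows the box with its flap facing the robot. The bar runs from about (180,272) to (235,240), and the mouse (257,210) and small stone (297,237) are beside the flap's left end. I'll zoom in to measure.

```bash
cat > h.py <<'E'
import numpy as np,cv2
from scipy.spatial.transform import Rotation as R
def ray(s,u,v,obs=None):
    h=s["pixels"].shape[0]; f=h/2/np.tan(np.radians(s["fov_y"])/2)
    d=np.array([(u-s["cx"])/f,(v-s["cy"])/f,1.])
    if "rvec" in s:
        Rm=cv2.Rodrigues(np.array(s["rvec"]))[0]; return -Rm.T@s["tvec"], Rm.T@d
    T=np.array(s["tool_from_camera"]); q=obs["ee_rot"]; Rt=R.from_quat([q[1],q[2],q[3],q[0]]).as_matrix()
    return obs["eef_pos"]+Rt@T[:3,3], Rt@T[:3,:3]@d
def onz(s,u,v,z,obs=None):
    c,d=ray(s,u,v,obs); return c+d*(z-c[2])/d[2]
def proj(s,p):
    h=s["pixels"].shape[0]; f=h/2/np.tan(np.radians(s["fov_y"])/2)
    Rm=cv2.Rodrigues(np.array(s["rvec"]))[0]; x=Rm@np.array(p)+s["tvec"]; return np.array([s["cx"]+f*x[0]/x[2],s["cy"]+f*x[1]/x[2]])
E
python3 - <<'E'
from h import *
from plant import snapshot
s=snapshot("scene"); im=s["pixels"][:,:,::-1]
cv2.imwrite("pics/z1.png",cv2.resize(im[220:360,130:350],None,fx=3.6,fy=3.6,interpolation=cv2.INTER_CUBIC))
s=snapshot("side"); im=s["pixels"][:,:,::-1]
cv2.imwrite("pics/z2.png",cv2.resize(im[120:250,210:370],None,fx=4.5,fy=4.5,interpolation=cv2.INTER_CUBIC))
E
```

```text
(no output)
```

View pics/z1.png

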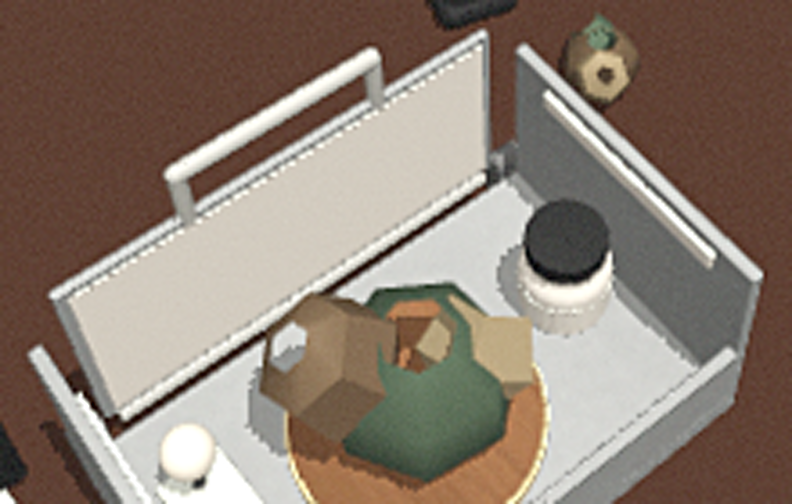

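View pics/z2.png

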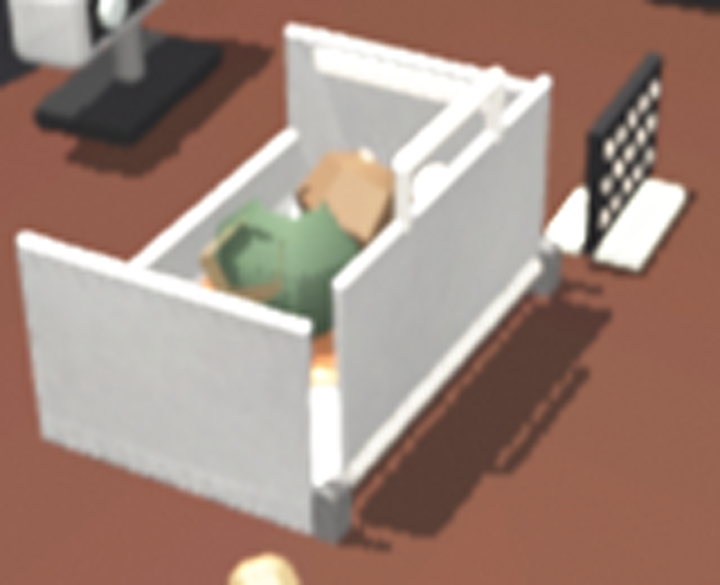

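```bash
python3 - <<'E'
from h import *
from plant import snapshot,arm
s=snapshot("scene")
k=lambda u,v:(130+u/3.6-.4,220+v/3.6-.4)
k2=lambda u,v:(210+u/4.5-.4,120+v/4.5-.4)
P=lambda a,z:onz(s,*k(*a),z)
a,b=P((170,177),.205),P((375,60),.205)
print("bar",a,b,np.linalg.norm(a-b),(a+b)/2)
c,d=P((55,295),.170),P((485,35),.170)
print("edge",c,d,np.linalg.norm(c-d),(c+d)/2)
v=(d-c); print("dir y",np.degrees(np.arctan2(v[1],v[0])), np.degrees(np.arctan2(*(b-a)[[1,0]])))
s2=snapshot("side"); Q=lambda a,z:onz(s2,*k2(*a),z)
a,b=Q((402,165),.205),Q((497,75),.205); print("side bar",a,b,np.linalg.norm(a-b),(a+b)/2)
c,d=Q((550,80),.17),Q((340,282),.17); print("side edge",c,d,np.linalg.norm(c-d),(c+d)/2, np.degrees(np.arctan2(*(d-c)[[1,0]])))
w=onz(s,257,210,.02),onz(s,297,237,.025),onz(s,70,305,.05),onz(s,108,362,.05); print(w)
print(arm.get_obs()["t"])
E
```

```text
bar [ 0.66437734 -0.2268046   0.205     ] [ 0.65202993 -0.10393936  0.205     ] 0.12348411234978246 [ 0.65820364 -0.16537198  0.205     ]
edge [ 0.67465113 -0.29885027  0.17      ] [ 0.64300607 -0.03044629  0.17      ] 0.2702630354342526 [ 0.6588286  -0.16464828  0.17      ]
dir y 96.72418104797764 95.7387038314583
side bar [ 0.6461     -0.10103097  0.205     ] [ 0.66107176 -0.22293081  0.205     ] 0.12281581636457986 [ 0.65358588 -0.16198089  0.205     ]
side edge [ 0.66479985 -0.29320622  0.17      ] [ 0.63516608 -0.02625844  0.17      ] 0.2685875603641878 [ 0.64998297 -0.15973233  0.17      ] 96.3344485567122
(array([0.46854237, 0.04855865, 0.02      ]), array([0.60290045, 0.08543965, 0.025     ]), array([ 0.51956238, -0.43403018,  0.05      ]), array([ 0.68199954, -0.40305159,  0.05      ]))
0.35
```

Two views agree within 5 mm on a bar middle near (0.656, -0.164) and a yaw of about 6.3°. The sizes match too: bar about 123 mm, flap edge about 269 mm. Next I lift, travel above the bar, and look again from there.

Emit:
{"op": "move_arm", "data": {
  "moves": [0,0,-0.04,0,0,0,-1,0,0,-0.04,0,0,0,-1,0,0,-0.04,0,0,0,-1,-0.0175,-0.037,0,0,0,0,-1,-0.0175,-0.037,0,0,0,0,-1,-0.0175,-0.037,0,0,0,0,-1,-0.0175,-0.037,0,0,0,0,-1,-0.0175,-0.037,0,0,0,0,-1],
  "force": 40
}}

```text
t: 1.02
eef_pos: [0.3048, -0.4511, 0.3159]
ee_rot: [0.0, 0.788, -0.616, 0.0]
force: [1.4, -0.3, 0.2]
finger_gap: 1.002
```

Emit:
{"op": "move_arm", "data": {
  "moves": [-0.0175,-0.037,0,0,0,0,-1,-0.0175,-0.037,0,0,0,0,-1,-0.0175,-0.037,0,0,0,0,-1,-0.0175,-0.037,0,0,0,0,-1,-0.0175,-0.037,0,0,0,0,-1,-0.0175,-0.037,0,0,0,0,-1,-0.0175,-0.037,0,0,0,0,-1,-0.0175,-0.037,0,0,0,0,-1]
}}

```text
t: 1.68
eef_pos: [0.5583, -0.2432, 0.3159]
ee_rot: [0.0, 0.788, -0.615, 0.0]
force: [0.0, -1.3, 0.5]
finger_gap: 1.002
```

Emit:
{"op": "move_arm", "data": {
  "moves": [0,0,0,0,0,-6.9,-1,0,0,0,0,0,-6.9,-1,0,0,0,0,0,-6.9,-1,0,0,0,0,0,-6.9,-1,0,0,0,0,0,-6.9,-1,0,0,0,0,0,-6.9,-1,0,0,0,0,0,-6.9,-1,0,0,0,0,0,-6.9,-1]
}}

```text
t: 2.35
eef_pos: [0.557, -0.2449, 0.3157]
ee_rot: [0.0, 0.984, -0.177, -0.0]
force: [1.1, -0.1, -0.5]
finger_gap: 1.0
```

Emit:
{"op": "move_arm", "data": {
  "moves": [0,0,0,0,0,-6.9,-1,0,0,0,0,0,-6.9,-1,0,0,0,0,0,-6.9,-1,0,0,0,0,0,-6.6,-1,0,0,0,0,0,0,-1]
}}

```text
t: 2.77
eef_pos: [0.5569, -0.2449, 0.3158]
ee_rot: [0.0, 0.998, 0.06, -0.0]
force: [0.0, -0.8, 0.2]
finger_gap: 0.998
```

```bash
python3 - <<'E'
from h import *
from plant import arm, snapshot
o=arm.get_obs(); print(o['t'],o['eef_pos'],o['ee_rot'],o['qpos'])
s=snapshot("wrist"); cv2.imwrite("pics/w1.png",s["pixels"][:,:,::-1])
import pickle; pickle.dump((o,s),open("w1.pkl","wb"))
E
```

```text
2.7667 [ 0.55694557 -0.24486621  0.31575991] [ 3.32983929e-05  9.98227291e-01  5.95170094e-02 -2.50992543e-05] [-6.28837150e-01  2.02534056e-01  4.26726036e-01  1.79498477e+00
 -8.33215355e-05  8.22854770e-01]
```

View pics/w1.png

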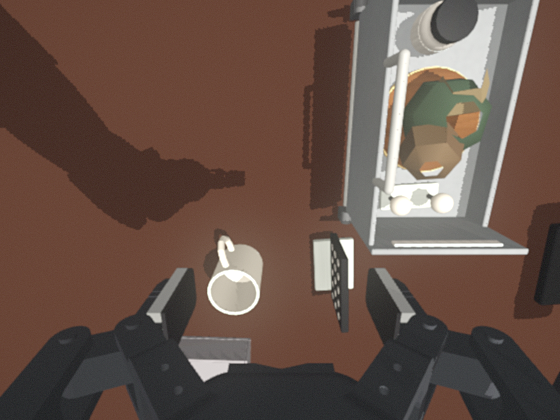

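The wrist view shows the bar from (404,53) to (389,192), with the flap behind it. The mug and the calibration board are below the gripper and clear of it.

```bash
python3 - <<'E'
from h import *
import pickle
o,s=pickle.load(open("w1.pkl","rb"))
im=s["pixels"].astype(int); 
# bar centreline: bright pixels per row in column band
pts=[]
for v in range(60,186,6):
    row=im[v,380:416].min(axis=1); m=np.where(row>165)[0]
    if len(m): pts.append((v,380+m.min(),380+m.max()))
print(pts)
a,b=onz(s,404,52,.205,o),onz(s,389.5,193,.205,o); print(a,b,np.linalg.norm(a-b),(a+b)/2,np.degrees(np.arctan2(*(a-b)[[1,0]])))
for u,v in ((372,0),(374,240),(363,10),(352,218),(346,214)): print(u,v,[onz(s,u,v,z,o).round(4).tolist() for z in (.03,.17,.15)])
q=o["ee_rot"];M=R.from_quat([q[1],q[2],q[3],q[0]]).as_matrix();print(M)
E
```

```text
[(60, np.int64(399), np.int64(415)), (66, np.int64(393), np.int64(415)), (72, np.int64(386), np.int64(413)), (78, np.int64(385), np.int64(407)), (84, np.int64(385), np.int64(406)), (90, np.int64(384), np.int64(405)), (96, np.int64(384), np.int64(404)), (102, np.int64(383), np.int64(404)), (108, np.int64(382), np.int64(403)), (114, np.int64(382), np.int64(402)), (120, np.int64(381), np.int64(401)), (126, np.int64(381), np.int64(401)), (132, np.int64(380), np.int64(400)), (138, np.int64(380), np.int64(399)), (144, np.int64(380), np.int64(399)), (150, np.int64(380), np.int64(398)), (156, np.int64(380), np.int64(397)), (162, np.int64(380), np.int64(396)), (168, np.int64(380), np.int64(401)), (174, np.int64(380), np.int64(411)), (180, np.int64(383), np.int64(415))]
[ 0.64714027 -0.10219574  0.205     ] [ 0.66416626 -0.2269298   0.205     ] 0.1258907045219133 [ 0.65565326 -0.16456277  0.205     ] 97.77274624366595
372 0 [[0.6505, -0.0088, 0.03], [0.6192, -0.0561, 0.17], [0.6237, -0.0493, 0.15]]
374 240 [[0.7286, -0.3482, 0.03], [0.6737, -0.2927, 0.17], [0.6815, -0.3006, 0.15]]
363 10 [[0.641, -0.0215, 0.03], [0.6126, -0.0649, 0.17], [0.6167, -0.0587, 0.15]]
352 218 [[0.684, -0.3138, 0.03], [0.6425, -0.2687, 0.17], [0.6485, -0.2752, 0.15]]
346 214 [[0.6728, -0.3081, 0.03], [0.6348, -0.2648, 0.17], [0.6402, -0.271, 0.15]]
[[ 9.92915450e-01  1.18823008e-01 -4.61458798e-05]
 [ 1.18823004e-01 -9.92915449e-01 -6.94663942e-05]
 [-5.40731628e-05  6.34910639e-05 -9.99999997e-01]]
```

Three independent readings agree: bar middle at (0.656, -0.1645) and yaw 6.8°, and the tool x axis is already at 6.8°. I move above the bar, biased 3 mm to the robot side so that closing never presses the flap against its shut stop. Then I descend.

Emit:
{"op": "move_arm", "data": {
  "moves": [0.026,-0.017,0,0,0,0,-1,0.026,-0.017,0,0,0,0,-1,0.026,-0.017,0,0,0,0,-1,0.027,-0.017,0,0,0,0,-1,0,0,0.025,0,0,0,-1,0,0,0.025,0,0,0,-1,0,0,0,0,0,0,-1]
}}

```text
t: 3.4
eef_pos: [0.6522, -0.1639, 0.259]
ee_rot: [-0.002, 0.998, 0.055, -0.004]
force: [-0.4, 1.0, -1.5]
finger_gap: 1.001
```

```bash
python3 - <<'E'
from h import *
from plant import arm, snapshot
o=arm.get_obs(); print(o['t'],o['eef_pos'],o['ee_rot'],o['qpos'],o['force'])
s=snapshot("wrist"); cv2.imwrite("pics/w2.png",s["pixels"][:,:,::-1])
import pickle; pickle.dump((o,s),open("w2.pkl","wb"))
E
```

```text
3.4 [ 0.65217533 -0.16391647  0.25900126] [-0.00211897  0.99845361  0.05540624 -0.00400526] [-4.40134863e-01  3.85595081e-01  5.36669388e-01  1.73093279e+00
 -8.11612308e-05  1.01979144e+00] [-0.4147497   1.01722013 -1.51717877]
```

View pics/w2.png

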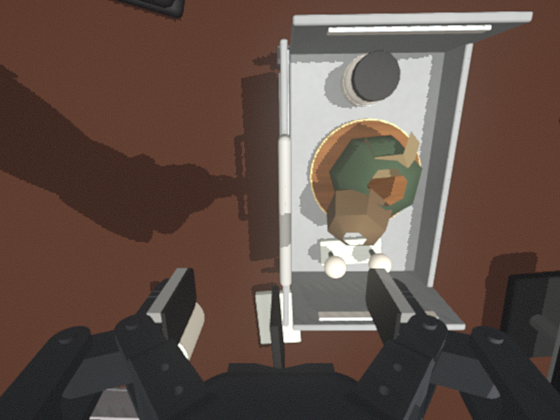

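```bash
python3 - <<'E'
from h import *
import pickle
from plant import arm
o,s=pickle.load(open("w2.pkl","rb"))
a,b=onz(s,285,135,.205,o),onz(s,286,287,.205,o); print(a,b,np.linalg.norm(a-b),(a+b)/2,np.degrees(np.arctan2(*(a-b)[[1,0]])))
o=arm.get_obs();q=o["ee_rot"];M=R.from_quat([q[1],q[2],q[3],q[0]]).as_matrix();print(M,o["eef_pos"])
print("in tool",M.T@((a+b)/2-o["eef_pos"]))
E
```

```text
[ 0.6476699 -0.0988174  0.205    ] [ 0.66385086 -0.22922208  0.205     ] 0.13140473008326906 [ 0.65576038 -0.16401974  0.205     ] 97.07326048578409
[[ 0.99383507  0.11071756 -0.00578492]
 [ 0.110734   -0.99384667  0.00260175]
 [-0.00546127 -0.0032263  -0.99997988]] [ 0.65212871 -0.16444321  0.26233062]
in tool [0.00396927 0.00016619 0.05730956]
```

The bar middle is 4 mm from the tool axis along x (as biased) and 0 mm along y. I descend 78 mm and close.

Emit:
{"op": "move_arm", "data": {
  "moves": [0,0,0.02,0,0,0,-1,0,0,0.02,0,0,0,-1,0,0,0.02,0,0,0,-1,0,0,0.018,0,0,0,-1,0,0,0,0,0,0,-1,0,0,0,0,0,0,-1]
}}

```text
t: 3.95
eef_pos: [0.6533, -0.1657, 0.1893]
ee_rot: [0.0, 0.998, 0.056, 0.0]
force: [0.6, -0.1, 0.5]
finger_gap: 0.999
```

Emit:
{"op": "move_arm", "data": {
  "moves": [0,0,0,0,0,0,0,0,0,0,0,0,0,0,0,0,0,0,0,0,0.5,0,0,0,0,0,0,0.7,0,0,0,0,0,0,1,0,0,0,0,0,0,1,0,0,0,0,0,0,1,0,0,0,0,0,0,1],
  "force": 40
}}

```text
t: 4.62
eef_pos: [0.6535, -0.1653, 0.1877]
ee_rot: [0.0, 0.998, 0.057, -0.0]
force: [-0.0, -1.0, -0.3]
finger_gap: -0.002
```

```bash
python3 - <<'E'
from h import *
from plant import arm, snapshot
o=arm.get_obs(); print(o['t'],o['eef_pos'],o['ee_rot'],o['qpos'],o['force'],o['moment'],o["finger_gap"])
s=snapshot("wrist"); cv2.imwrite("pics/w3.png",s["pixels"][:,:,::-1])
E
```

```text
4.6167 [ 0.65351487 -0.16531957  0.18774876] [ 1.30418565e-05  9.98380044e-01  5.68971303e-02 -6.19176968e-05] [-4.41190390e-01  3.37247435e-01  3.46947976e-01  1.58059319e+00
 -8.20793487e-05  1.01575019e+00] [-0.01697504 -0.97512603 -0.32038806] [-0.04093611  0.02326458 -0.01281784] -0.002337882075842024
```

View pics/w3.png

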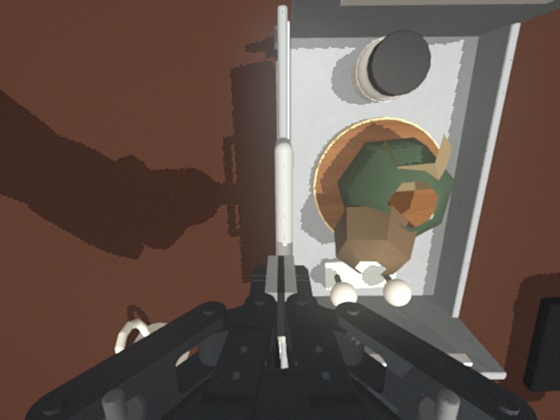

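The gap reads −0.002, so the fingers shut on nothing. I'll check the other views.

```bash
python3 - <<'E'
from h import *
from plant import arm, snapshot
o=arm.get_obs()
s=snapshot("scene"); im=s["pixels"][:,:,::-1]; print(proj(s,o['eef_pos']),proj(s,[.656,-.1645,.205]))
A=cv2.resize(im[160:310,120:300],None,fx=4,fy=4,interpolation=cv2.INTER_CUBIC)
cv2.imwrite("pics/z3.png",A)
s=snapshot("side"); im=s["pixels"][:,:,::-1]; print(proj(s,o['eef_pos']),proj(s,[.656,-.1645,.205]))
cv2.imwrite("pics/z4.png",cv2.resize(im[80:230,230:400],None,fx=4,fy=4,interpolation=cv2.INTER_CUBIC))
s=snapshot("wrist"); im=s["pixels"][:,:,::-1]
cv2.imwrite("pics/z5.png",cv2.resize(im[120:390,190:370],None,fx=2.2,fy=2.2,interpolation=cv2.INTER_CUBIC))
E
```

```text
[206.2633901  255.68258999] [206.14727598 250.97349689]
[310.4677026  151.10432672] [309.64339968 145.27693676]
```

View pics/z3.png

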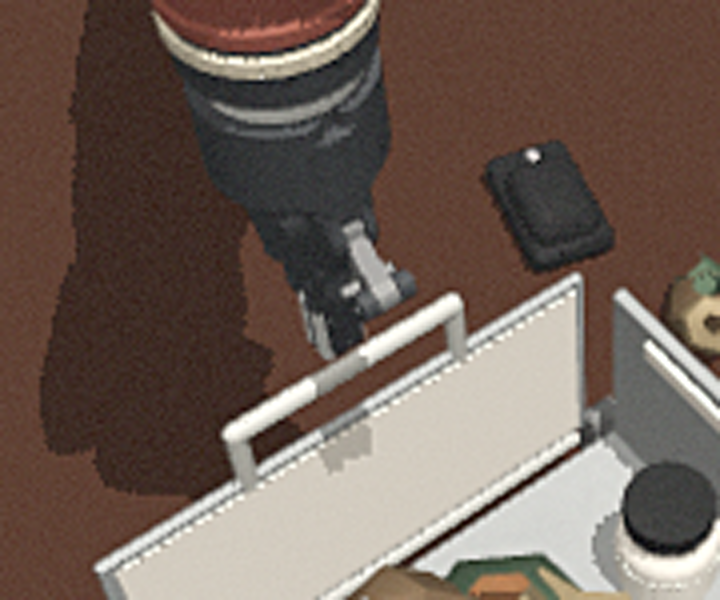

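View pics/z4.png

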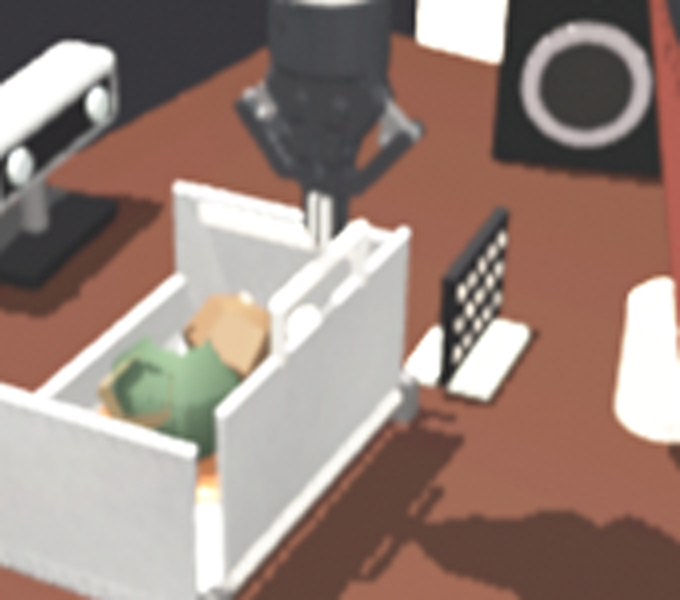

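View pics/z5.png

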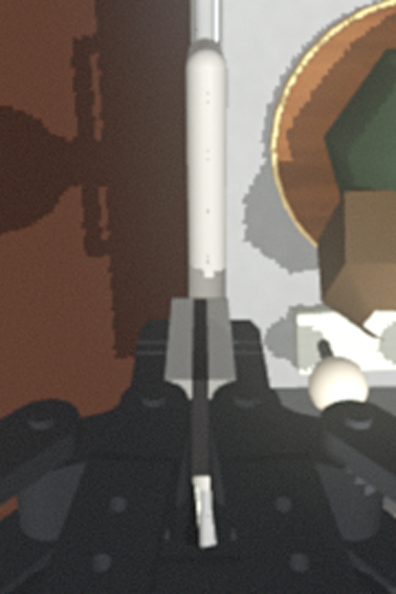

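Scene, side and wrist views all put the shut fingertips at about z 0.215, just above the bar. That is roughly 28 mm short of the reported TCP (0.188), so the fingers closed above the bar. I trust the pictures over the stated TCP. I'll open, go lower, and check before closing again.

Emit:
{"op": "move_arm", "data": {
  "moves": [0,0,0,0,0,0,0,0,0,0,0,0,0,-1,0,0,0,0,0,0,-1,0,0,0,0,0,0,-1,0,0,0,0,0,0,-1,0,0,0,0,0,0,-1]
}}

```text
t: 5.32
eef_pos: [0.6535, -0.1654, 0.1878]
ee_rot: [0.0, 0.998, 0.057, 0.0]
force: [-0.2, -1.0, -0.3]
finger_gap: 0.846
```

Emit:
{"op": "move_arm", "data": {
  "moves": [0,0,0.007,0,0,0,-1,0,0,0.007,0,0,0,-1,0,0,0.007,0,0,0,-1,0,0,0.007,0,0,0,-1,0,0,0,0,0,0,-1,0,0,0,0,0,0,-1]
}}

```text
t: 5.82
eef_pos: [0.6531, -0.1651, 0.1589]
ee_rot: [-0.0, 0.998, 0.057, -0.001]
force: [0.5, 1.0, 0.5]
finger_gap: 1.004
```

```bash
cat > look.py <<'E'
import sys
from h import *
from plant import arm, snapshot
n=sys.argv[1]
o=arm.get_obs(); print(o['t'],o['eef_pos'],o['ee_rot'],o['force'],o['moment'],o["finger_gap"])
s=snapshot("scene"); a=s["pixels"][160:310,120:300,::-1]; print("scene tcp",4*(proj(s,o['eef_pos'])-[120,160]))
s2=snapshot("side"); b=s2["pixels"][80:230,230:410,::-1]; print("side tcp",4*(proj(s2,o['eef_pos'])-[230,80]))
w=snapshot("wrist")["pixels"][:,:,::-1]
z=lambda i,f:cv2.resize(i,None,fx=f,fy=f,interpolation=cv2.INTER_CUBIC)
cv2.imwrite(f"pics/{n}_sc.png",z(a,4)); cv2.imwrite(f"pics/{n}_si.png",z(b,4)); cv2.imwrite(f"pics/{n}_w.png",w)
E
python3 look.py d1
```

```text
5.8167 [ 0.65306917 -0.16513453  0.15889281] [-2.87491456e-04  9.98378727e-01  5.69162225e-02 -6.15439815e-04] [0.53917678 1.04887665 0.52242006] [ 0.07096013  0.00252669 -0.00611571] 1.003934368906762
scene tcp [352.01190996 416.67533839]
side tcp [321.45790043 321.96194842]
```

View pics/d1_sc.png

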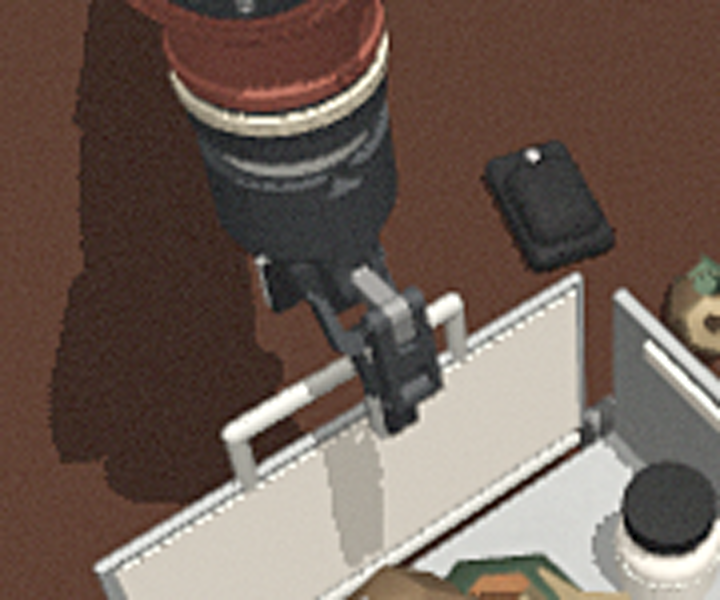

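View pics/d1_si.png

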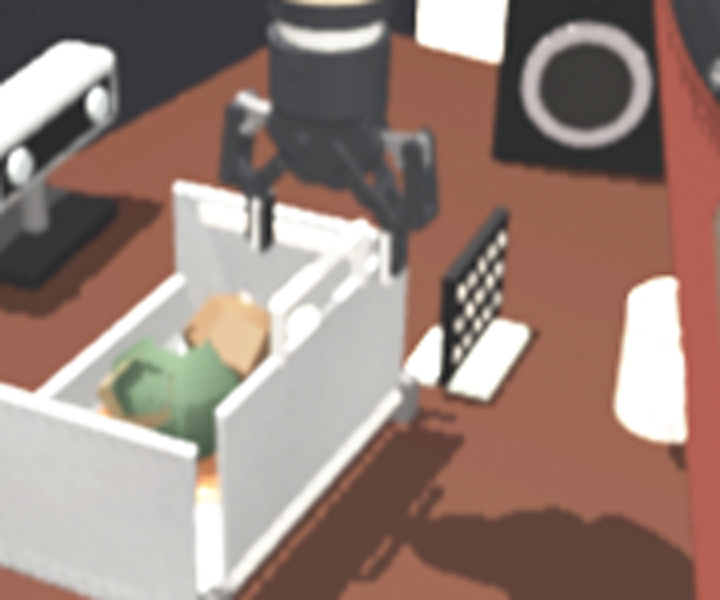

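View pics/d1_w.png

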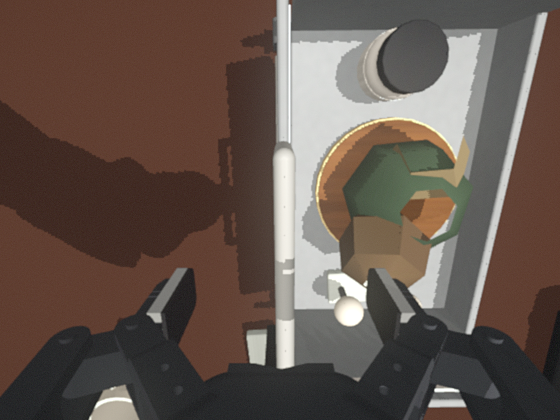

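The bar now lies between the open pads. In the wrist view its middle is near (285,282) and the pad tips are at v≈268–330. From the pictures the shut tips would land at about z 0.19, so I go 5 mm lower and close.

Emit:
{"op": "move_arm", "data": {
  "moves": [0,0,0.005,0,0,0,-1,0,0,0,0,0,0,0,0,0,0,0,0,0,0.5,0,0,0,0,0,0,0.7,0,0,0,0,0,0,1,0,0,0,0,0,0,1,0,0,0,0,0,0,1,0,0,0,0,0,0,1],
  "force": 40
}}

```text
t: 6.63
eef_pos: [0.6539, -0.1654, 0.1551]
ee_rot: [0.0, 0.998, 0.057, 0.0]
force: [1.4, -0.1, 0.7]
finger_gap: 0.099
```

```bash
python3 look.py d2
```

```text
6.6333 [ 0.65390218 -0.16539518  0.15507346] [1.17122008e-04 9.98374227e-01 5.69974286e-02 4.27009611e-04] [ 1.37907281 -0.08499722  0.65012688] [ 0.00630665 -0.25013614  0.08686   ] 0.09935612511861645
scene tcp [353.17030569 422.57123041]
side tcp [320.55062616 326.28550558]
```

View pics/d2_sc.png

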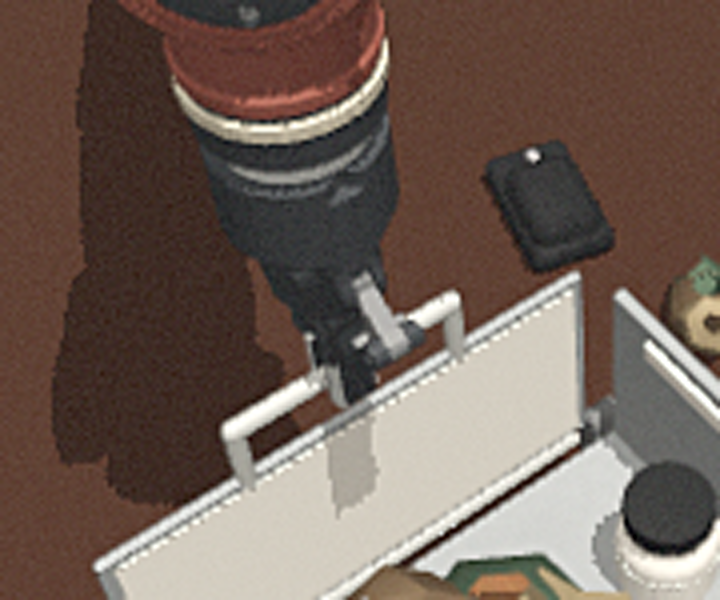

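View pics/d2_w.png

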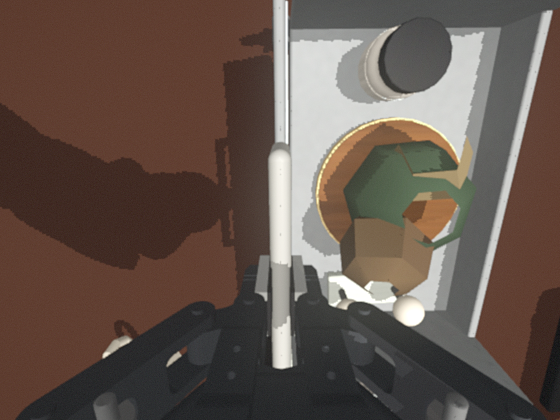

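The fingers now hold the bar: gap 0.099, about 8.4 mm, on a 10 mm bar. In the scene view the box-side finger is in front of the bar, at about (345,385) zoomed. Next I compute the arc, with the bar 50 mm behind the nominal TCP and the tool tilting along up to 35°.

```bash
cat > arc.py <<'E'
import numpy as np
def tcp(th,ph,L=.050):
    b=np.array([-.175*np.sin(th),.03+.175*np.cos(th)]); return b+L*np.array([np.sin(ph),-np.cos(ph)])
def rows(ths,ph0,phf,hand=1,L=.05):
    # simulate with rounding
    p=tcp(np.radians(ths[0]),np.radians(ph0),L); ph=ph0; out=[]
    for t in ths[1:]:
        f=phf(t); q=tcp(np.radians(t),np.radians(f),L); d=q-p; c,s=np.cos(np.radians(ph)),np.sin(np.radians(ph))
        tx=round(d[0]*c+d[1]*s,4); tz=round(d[0]*s-d[1]*c,4); ay=round(f-ph,1)
        out.append((t,f,[tx,0,tz,0,ay,0,hand]))
        p=p+tx*np.array([c,s])+tz*np.array([s,-c]); ph+=ay
    return out
if __name__=="__main__":
    ths=[0.7]+list(np.arange(3.5,84,3.5))+[86.5]
    for i,r in enumerate(rows(ths,0,lambda t:min(t-.5,35))):
        print(i,r)
E
python3 arc.py
```

```text
0 (np.float64(3.5), np.float64(3.0), [np.float64(-0.0059), 0, np.float64(0.0002), 0, np.float64(3.0), 0, 1])
1 (np.float64(7.0), np.float64(6.5), [np.float64(-0.0077), 0, np.float64(0.0004), 0, np.float64(3.5), 0, 1])
2 (np.float64(10.5), np.float64(10.0), [np.float64(-0.0076), 0, np.float64(0.0003), 0, np.float64(3.5), 0, 1])
3 (np.float64(14.0), np.float64(13.5), [np.float64(-0.0076), 0, np.float64(0.0003), 0, np.float64(3.5), 0, 1])
4 (np.float64(17.5), np.float64(17.0), [np.float64(-0.0076), 0, np.float64(0.0004), 0, np.float64(3.5), 0, 1])
5 (np.float64(21.0), np.float64(20.5), [np.float64(-0.0077), 0, np.float64(0.0003), 0, np.float64(3.5), 0, 1])
6 (np.float64(24.5), np.float64(24.0), [np.float64(-0.0076), 0, np.float64(0.0003), 0, np.float64(3.5), 0, 1])
7 (np.float64(28.0), np.float64(27.5), [np.float64(-0.0076), 0, np.float64(0.0003), 0, np.float64(3.5), 0, 1])
8 (np.float64(31.5), np.float64(31.0), [np.float64(-0.0077), 0, np.float64(0.0004), 0, np.float64(3.5), 0, 1])
9 (np.float64(35.0), np.float64(34.5), [np.float64(-0.0076), 0, np.float64(0.0003), 0, np.float64(3.5), 0
[... 662 characters left out ...]
0, np.float64(0.0), 0, 1])
17 (np.float64(63.0), 35, [np.float64(-0.0096), 0, np.float64(0.0048), 0, np.float64(0.0), 0, 1])
18 (np.float64(66.5), 35, [np.float64(-0.0093), 0, np.float64(0.0053), 0, np.float64(0.0), 0, 1])
19 (np.float64(70.0), 35, [np.float64(-0.0089), 0, np.float64(0.0058), 0, np.float64(0.0), 0, 1])
20 (np.float64(73.5), 35, [np.float64(-0.0086), 0, np.float64(0.0064), 0, np.float64(0.0), 0, 1])
21 (np.float64(77.0), 35, [np.float64(-0.0081), 0, np.float64(0.0069), 0, np.float64(0.0), 0, 1])
22 (np.float64(80.5), 35, [np.float64(-0.0078), 0, np.float64(0.0074), 0, np.float64(0.0), 0, 1])
23 (86.5, 35, [np.float64(-0.0121), 0, np.float64(0.0137), 0, np.float64(0.0), 0, 1])
```

Emit:
{"op": "move_arm", "data": {
  "moves": [-0.006,0,0.0002,0,3,0,1,-0.0077,0,0.0004,0,3.5,0,1,-0.0076,0,0.0003,0,3.5,0,1,-0.0076,0,0.0003,0,3.5,0,1,-0.0076,0,0.0004,0,3.5,0,1,0,0,0,0,0,0,1],
  "force": 40
}}

```text
t: 7.28
eef_pos: [0.6146, -0.1696, 0.1461]
ee_rot: [-0.008, 0.987, 0.055, 0.148]
force: [7.8, -3.7, -16.2]
finger_gap: 0.096
```

```bash
python3 look.py e1; python3 - <<'E'
from h import *
from arc import tcp
from plant import arm
o=arm.get_obs(); q=o["ee_rot"];M=R.from_quat([q[1],q[2],q[3],q[0]]).as_matrix();print(M,o['qpos'])
u=np.array([np.cos(np.radians(6.8)),np.sin(np.radians(6.8)),0]);d=o["eef_pos"]-[.656,-.1645,0]
print("meas",d@u,d[2],"want",tcp(np.radians(17.5),np.radians(17)), "lat",d@[-u[1],u[0],0])
E
```

```text
7.2833 [ 0.61459971 -0.16960405  0.14607257] [-0.00831855  0.98745322  0.05529668  0.14767942] [  7.80099249  -3.71442851 -16.21708391] [-0.86654822 -0.3069861  -0.28071481] 0.09646958846199039
scene tcp [313.83556706 381.67692633]
side tcp [372.13911084 352.40942262]
[[ 0.95097159  0.11241121  0.2881263 ]
 [ 0.10727581 -0.99366122  0.03360472]
 [ 0.29007748 -0.00104815 -0.95700259]] [-0.57361877 -0.1479924  -0.2736569   1.21543169  0.18564962  0.90616056]
meas -0.04007308150416918 0.14656871003550764 want [-0.03800493  0.14908523] lat -0.00014013210015071143
```

View pics/e1_sc.png

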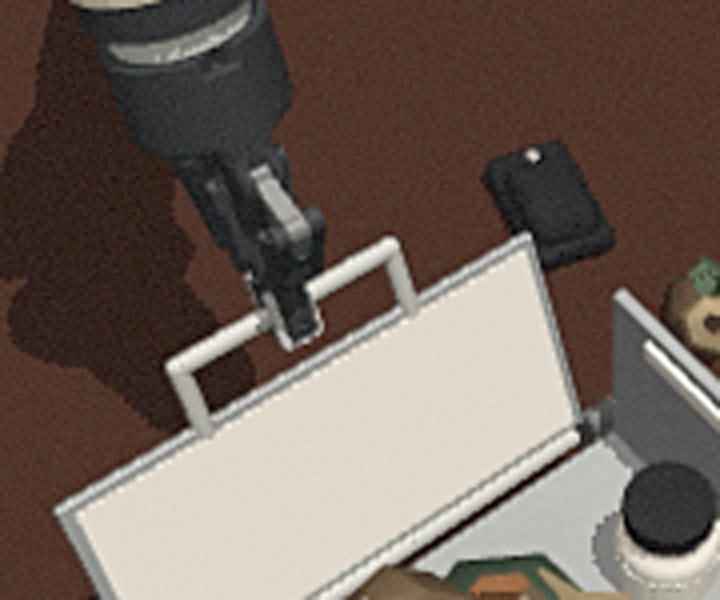

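View pics/e1_w.png

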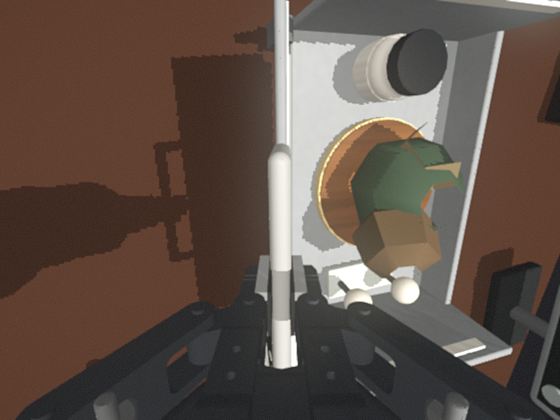

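The flap follows and is now at about 18°. The force reads 16 N downward, so I let it settle and read again.

Emit:
{"op": "move_arm", "data": {
  "moves": [0,0,0,0,0,0,1,0,0,0,0,0,0,1,0,0,0,0,0,0,1]
}}

```text
t: 7.68
eef_pos: [0.6169, -0.1693, 0.1467]
ee_rot: [-0.009, 0.988, 0.056, 0.146]
force: [5.3, -2.7, -9.6]
finger_gap: 0.103
```

Emit:
{"op": "move_arm", "data": {
  "moves": [-0.0077,0,0.0013,0,3.5,0,1,-0.0076,0,0.0013,0,3.5,0,1,-0.0076,0,0.0006,0,3.5,0,1,-0.0077,0,0.0004,0,3.5,0,1,-0.0076,0,0.0003,0,3.5,0,1,0,0,0,0,0,0,1,0,0,0,0,0,0,1,0,0,0,0,0,0,1]
}}

```text
t: 8.35
eef_pos: [0.5839, -0.1728, 0.1276]
ee_rot: [-0.017, 0.954, 0.054, 0.295]
force: [14.0, -2.0, -13.3]
finger_gap: 0.096
```

```bash
cat > st.py <<'E'
from h import *
from arc import tcp
from plant import arm
import sys
th=np.radians(float(sys.argv[1]))
o=arm.get_obs(); q=o["ee_rot"];M=R.from_quat([q[1],q[2],q[3],q[0]]).as_matrix()
u=np.array([np.cos(np.radians(6.8)),np.sin(np.radians(6.8)),0]);d=o["eef_pos"]-[.656,-.1645,0]
t=M[:,2]; ph=np.arctan2(t@u,-t[2]); b=d-.05*t
print("phi",np.degrees(ph),"meas",d@u,d[2],"want",tcp(th,ph),"bar",b@u,b[2],"rad",np.hypot(b@u,b[2]-.03),"th",np.degrees(np.arctan2(-b@u,b[2]-.03)),"lat",d@[-u[1],u[0],0])
e=np.array([-np.sin(th)*u[0],-np.sin(th)*u[1],np.cos(th)]);tn=np.array([np.cos(th)*u[0],np.cos(th)*u[1],np.sin(th)])
print("F",o["force"],"radial",o["force"]@e,"tang",o["force"]@tn,o["t"],o["qpos"],o["finger_gap"])
E
python3 st.py 35; python3 look.py e2
```

```text
phi 34.42101909912171 meas -0.07262334019321884 0.1276054479773901 want [-0.07211239  0.1321063 ] bar -0.1008867666428371 0.16885067458843553 rad 0.1716323090717767 th 36.0015789852931 lat 0.0002611864068901811
F [ 13.98686462  -1.97118567 -13.28827966] radial -18.717352386971264 tang 3.563740902690648 8.35 [-0.75919446 -0.58745828 -0.74752493  0.99656106  0.44851817  0.79443341] 0.0958839542142139
8.35 [ 0.5838566  -0.17283954  0.12760545] [-0.01735059  0.95370106  0.05391248  0.29537551] [ 13.98686462  -1.97118567 -13.28827966] [-0.55856387 -0.27370946 -0.36948688] 0.0958839542142139
scene tcp [288.05982271 364.57223832]
side tcp [412.27692107 387.58412911]
```

View pics/e2_sc.png

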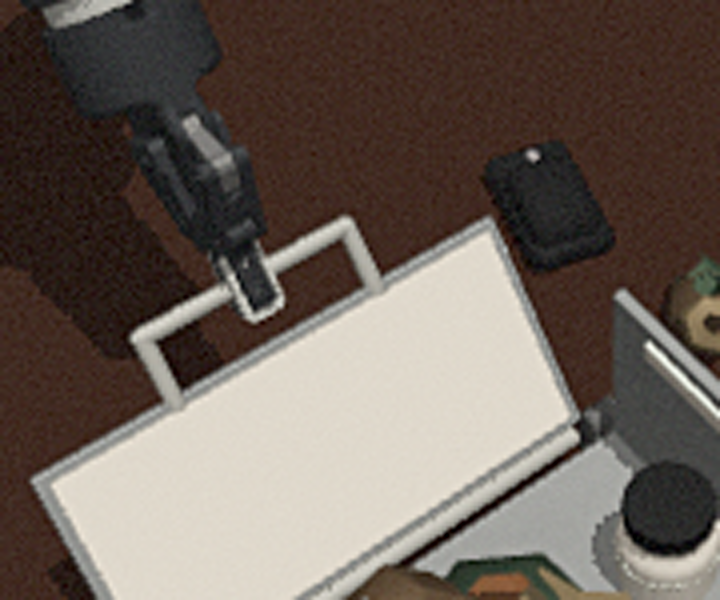

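View pics/e2_si.png

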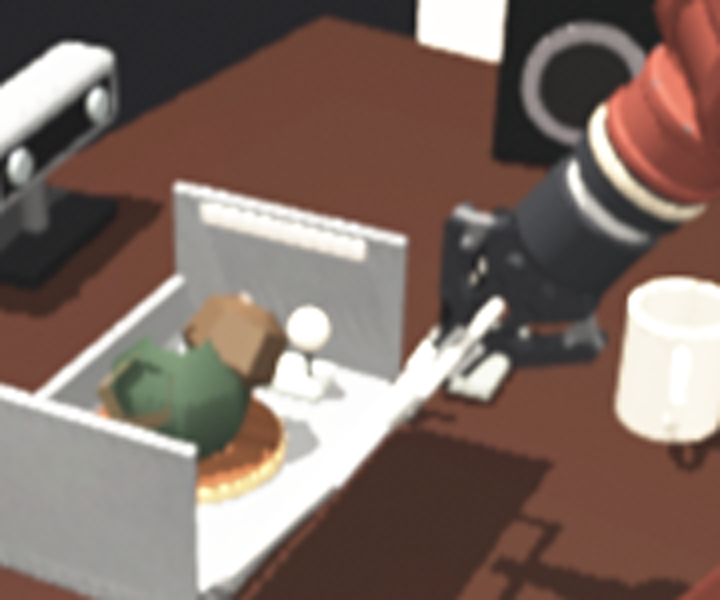

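The tangential pull is 3.6 N, as the spring predicts, but my arc runs a few mm too far out, giving a radial force of −19 N. I fold a radial correction into the next rows.

Emit:
{"op": "move_arm", "data": {
  "moves": [-0.01,0,0.002,0,0.5,0,1,-0.0105,0,0.0025,0,0,0,1,-0.0103,0,0.003,0,0,0,1,-0.0103,0,0.0034,0,0,0,1,-0.01,0,0.0038,0,0,0,1,0,0,0,0,0,0,1,0,0,0,0,0,0,1,0,0,0,0,0,0,1]
}}

```text
t: 9.17
eef_pos: [0.5511, -0.178, 0.0915]
ee_rot: [-0.016, 0.952, 0.054, 0.3]
force: [-36.4, 5.3, 31.0]
finger_gap: 0.102
```

```bash
python3 st.py 52.5; python3 look.py e3
```

```text
phi 34.98165464581642 meas -0.10578138833977492 0.09147728954105763 want [-0.11017113  0.09556647] bar -0.13444673055354367 0.13244355196668045 rad 0.1690284138720089 th 52.69390878590959 lat -0.000993012587737918
F [-36.38376358   5.31922249  30.97058209] radial 47.01615684012748 tang 2.9607983498085235 9.1667 [-0.82981131 -0.68493617 -0.87641411  0.98776127  0.48125963  0.72545501] 0.10175508392634183
9.1667 [ 0.55108031 -0.17801096  0.09147729] [-0.01607265  0.9522463   0.0537551   0.30013171] [-36.38376358   5.31922249  30.97058209] [1.34061494 3.1778915  1.12459902] 0.10175508392634183
scene tcp [264.19061557 366.94532508]
side tcp [454.95976132 444.13350052]
```

View pics/e3_si.png

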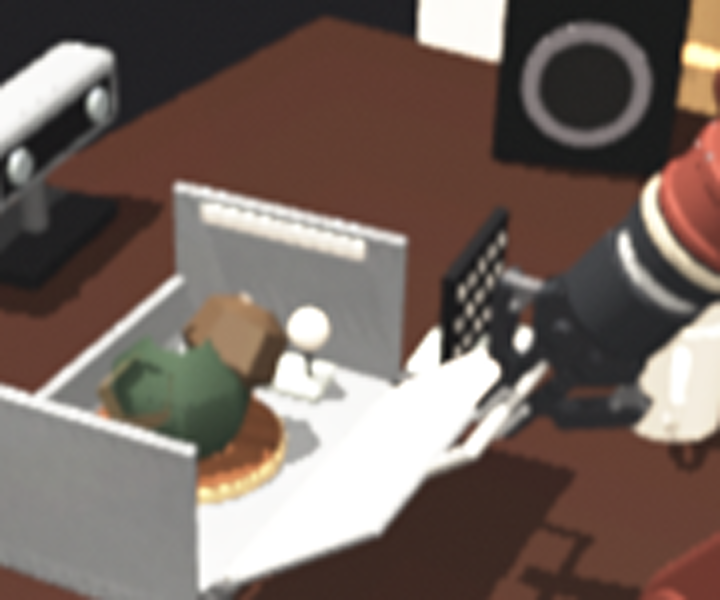

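View pics/e3_w.png

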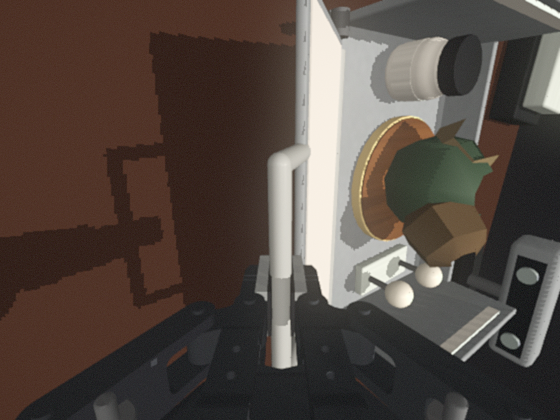

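I overcorrected: the radial force is now +47 N. I back off outward by 4.5 mm.

Emit:
{"op": "move_arm", "data": {
  "moves": [-0.0006,0,-0.002,0,0,0,1,-0.0007,0,-0.0023,0,0,0,1,0,0,0,0,0,0,1,0,0,0,0,0,0,1]
}}

```text
t: 9.65
eef_pos: [0.5488, -0.1773, 0.0916]
ee_rot: [-0.017, 0.952, 0.055, 0.301]
force: [15.4, -1.0, -6.8]
finger_gap: 0.101
```

```bash
python3 st.py 52.5
```

```text
phi 35.117169811109186 meas -0.10797858647393507 0.0915920714499546 want [-0.11007431  0.09563438] bar -0.13674100741306414 0.13249079897514426 rad 0.1708872932166201 th 53.147525478553604 lat -5.2793670506341426e-06
F [15.42761595 -1.03083632 -6.79404658] radial -16.192572298597977 tang 3.861289434137726 9.65 [-0.83555684 -0.69390319 -0.88220771  0.9940249   0.48681393  0.71763221] 0.10095461505889906
```

```bash
python3 - <<'E'
from arc import *
for r in rows([54.5,58,61.5,65,68.5,72,75.5,79,82.5,86],35,lambda t:35): print(r[0],[float(x) for x in r[2]])
E
```

```text
58 [-0.01, 0.0, 0.0039, 0.0, 0.0, 0.0, 1.0]
61.5 [-0.0097, 0.0, 0.0044, 0.0, 0.0, 0.0, 1.0]
65 [-0.0094, 0.0, 0.0051, 0.0, 0.0, 0.0, 1.0]
68.5 [-0.0091, 0.0, 0.0056, 0.0, 0.0, 0.0, 1.0]
72 [-0.0087, 0.0, 0.0062, 0.0, 0.0, 0.0, 1.0]
75.5 [-0.0083, 0.0, 0.0067, 0.0, 0.0, 0.0, 1.0]
79 [-0.0079, 0.0, 0.0072, 0.0, 0.0, 0.0, 1.0]
82.5 [-0.0075, 0.0, 0.0076, 0.0, 0.0, 0.0, 1.0]
86 [-0.007, 0.0, 0.0081, 0.0, 0.0, 0.0, 1.0]
```

Emit:
{"op": "move_arm", "data": {
  "moves": [-0.0097,0,0.0049,0,0,0,1,-0.0097,0,0.0044,0,0,0,1,-0.0094,0,0.0051,0,0,0,1,-0.0091,0,0.0056,0,0,0,1,0,0,0,0,0,0,1,0,0,0,0,0,0,1,0,0,0,0,0,0,1]
}}

```text
t: 10.23
eef_pos: [0.528, -0.18, 0.0537]
ee_rot: [-0.017, 0.952, 0.054, 0.3]
force: [-15.0, 2.2, 11.4]
finger_gap: 0.096
```

```bash
python3 st.py 68.5; python3 look.py e4
```

```text
phi 34.940634302271754 meas -0.12889710660882278 0.053733516038380495 want [-0.13418671  0.05315042] bar -0.15753330933109957 0.09472057294089542 rad 0.17031000003113636 th 67.66530881543646 lat -0.00020806909169994006
F [-15.00572035   2.19971765  11.40245053] radial 17.80005309250263 tang 5.243569563091111 10.2333 [-0.87947197 -0.73474283 -0.97243187  0.96815262  0.50009776  0.67247333] 0.09578744938800295
10.2333 [ 0.52803426 -0.17996853  0.05373352] [-0.01686652  0.95234827  0.05388272  0.29974147] [-15.00572035   2.19971765  11.40245053] [0.39104913 1.57532364 0.52245783] 0.09578744938800295
scene tcp [254.89341121 380.02949121]
side tcp [482.03657285 499.13649499]
```

View pics/e4_w.png

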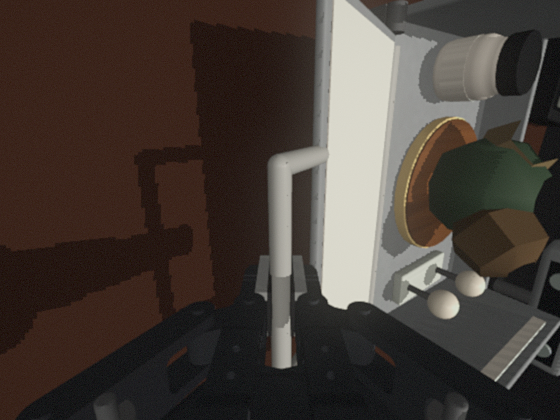

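View pics/e4_si.png

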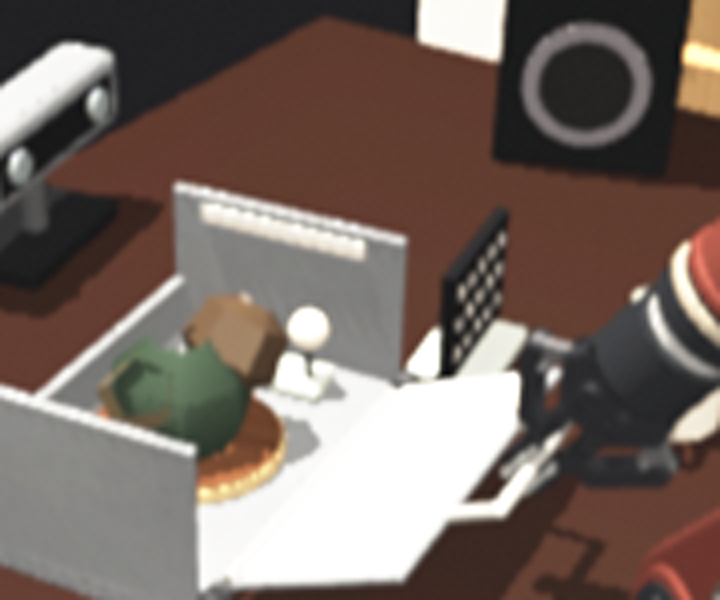

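Emit:
{"op": "move_arm", "data": {
  "moves": [-0.0094,0,0.0051,0,0,0,1,-0.0083,0,0.0067,0,0,0,1,-0.0079,0,0.0072,0,0,0,1,0,0,0,0,0,0,1,0,0,0,0,0,0,1,0,0,0,0,0,0,1]
}}

```text
t: 10.88
eef_pos: [0.5184, -0.1813, 0.0235]
ee_rot: [-0.017, 0.952, 0.054, 0.3]
force: [-8.4, 0.8, 7.3]
finger_gap: 0.095
```

```bash
python3 st.py 79
```

```text
phi 34.97071479664117 meas -0.13864259770170975 0.023525907276955985 want [-0.14312687  0.02241932] bar -0.1673002899661555 0.06449788886976054 rad 0.17082005549475174 th 78.34872039222343 lat -0.00036208422723632555
F [-8.40724239  0.81107672  7.30519619] radial 9.494350441945262 tang 5.596410545492764 10.8833 [-0.90251329 -0.74080404 -1.03074324  0.92721897  0.50846626  0.64757221] 0.09491207170287491
```

Joint 3 is at −1.03 and its limit is −1.1. The remaining ~7° costs about 0.04 rad, so I continue in two steps.

Emit:
{"op": "move_arm", "data": {
  "moves": [-0.0078,0,0.0072,0,0,0,1,0,0,0,0,0,0,1,-0.0036,0,0.004,0,0,0,1,0,0,0,0,0,0,1,0,0,0,0,0,0,1]
}}

```text
t: 11.3
eef_pos: [0.5157, -0.1816, 0.008]
ee_rot: [-0.017, 0.952, 0.054, 0.3]
force: [-6.7, -0.1, 5.6]
finger_gap: 0.099
```

```bash
python3 st.py 84; python3 look.py e5
```

```text
phi 35.00075275686749 meas -0.14130079156486874 0.0079994419951386 want [-0.14536197  0.00733526] bar -0.16997995869716948 0.04895639210017677 rad 0.1710337135191395 th 83.63659177758184 lat -0.00041180512825927793
F [-6.66223694 -0.07525634  5.64450397] radial 7.178004950942819 tang 4.921156753473486 11.3 [-0.90923689 -0.7325043  -1.05467108  0.89815086  0.51119834  0.64030949] 0.09941568505819866
11.3 [ 0.51574195 -0.18163948  0.00799944] [-0.01666042  0.95217228  0.05419818  0.30025477] [-6.66223694 -0.07525634  5.64450397] [-0.0023209   0.77296636  0.11616058] 0.09941568505819866
scene tcp [256.14786578 412.1271388 ]
side tcp [493.84272807 556.6920748 ]
```

View pics/e5_si.png

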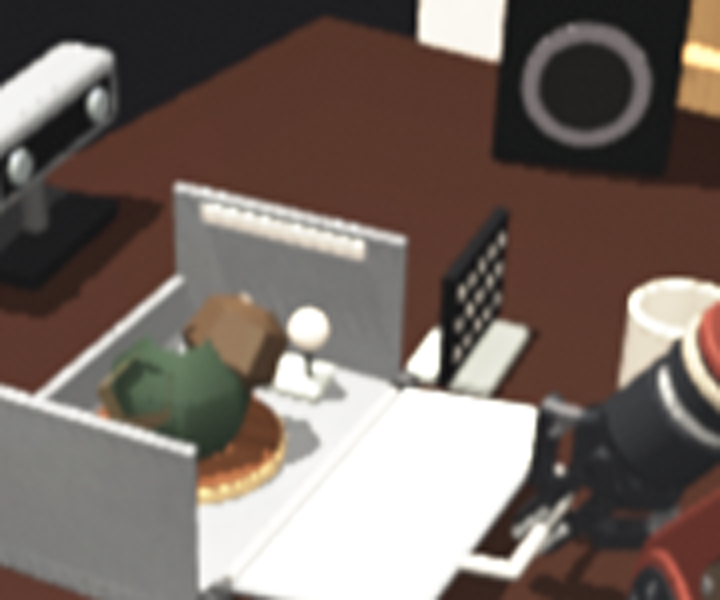

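View pics/e5_w.png

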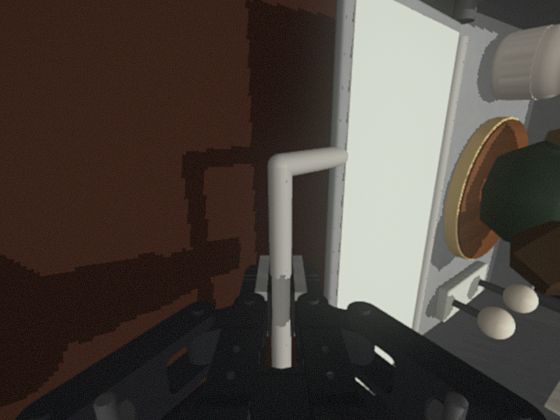

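The flap is almost level, at about 84°. I go on gently to the stop and hold there for a second.

Emit:
{"op": "move_arm", "data": {
  "moves": [-0.0019,0,0.0023,0,0,0,1,-0.0019,0,0.0023,0,0,0,1,0,0,0,0,0,0,1,0,0,0,0,0,0,1]
}}

```text
t: 11.78
eef_pos: [0.515, -0.1817, 0.0019]
ee_rot: [-0.017, 0.952, 0.054, 0.3]
force: [-9.3, 0.3, 7.0]
finger_gap: 0.093
```

```bash
python3 st.py 86; python3 look.py e6
```

```text
phi 34.96217683867436 meas -0.14201622108042078 0.0018963858099375897 want [-0.14592193  0.00123086] bar -0.17066780345337895 0.04287263150399461 rad 0.17115257455685212 th 85.68662879154395 lat -0.0004094850783205162
F [-9.28808821  0.27851857  7.0200348 ] radial 9.657080574865857 tang 6.361888148426808 11.7833 [-0.91048295 -0.72640124 -1.06218098  0.88562739  0.51106748  0.63909577] 0.09304537482645027
11.7833 [ 0.51503128 -0.18172189  0.00189639] [-0.01667888  0.95228274  0.05403731  0.29993226] [-9.28808821  0.27851857  7.0200348 ] [-0.00679776  1.00990788  0.09213783] 0.09304537482645027
scene tcp [257.14787806 417.19966951]
side tcp [494.12032308 563.83709306]
```

View pics/e6_si.png

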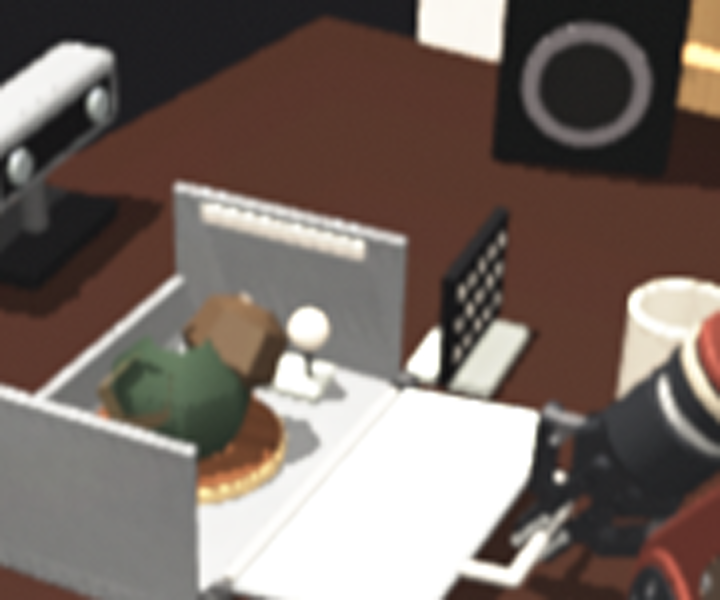

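Emit:
{"op": "move_arm", "data": {
  "moves": [-0.0013,0,0.0016,0,0,0,1,0,0,0,0,0,0,1,0,0,0,0,0,0,1,0,0,0,0,0,0,1,0,0,0,0,0,0,1,0,0,0,0,0,0,1,0,0,0,0,0,0,1,0,0,0,0,0,0,1]
}}

```text
t: 12.6
eef_pos: [0.5148, -0.1818, -0.0001]
ee_rot: [-0.017, 0.952, 0.054, 0.3]
force: [-9.7, -0.8, 7.1]
finger_gap: 0.102
```

```bash
python3 st.py 86
```

```text
phi 34.953846334934966 meas -0.14220778294055497 -9.027127961465375e-05 want [-0.14592789  0.00122669] bar -0.17085340037239424 0.04089012988665461 rad 0.17120011491747852 th 86.3529227983958 lat -0.00043544104224616415
F [-9.74730957 -0.75656255  7.13759959] radial 10.24242084243546 tang 6.438809047061313 12.6 [-0.91085034 -0.72424663 -1.0645722   0.88131424  0.51103775  0.63867446] 0.10217402407348335
```

Emit:
{"op": "move_arm", "data": {
  "moves": [0,0,0,0,0,0,1,0,0,0,0,0,0,1,0,0,0,0,0,0,1,0,0,0,0,0,0,1,0,0,0,0,0,0,1,0,0,0,0,0,0,1]
}}

```text
t: 13.1
eef_pos: [0.5149, -0.1817, -0.0001]
ee_rot: [-0.017, 0.952, 0.054, 0.3]
force: [-10.3, -0.2, 7.9]
finger_gap: 0.098
```

No sign of the stop yet, since the tangential force is still at the spring's value. I press another 3 mm.

Emit:
{"op": "move_arm", "data": {
  "moves": [-0.001,0,0.0012,0,0,0,1,-0.001,0,0.0012,0,0,0,1,0,0,0,0,0,0,1,0,0,0,0,0,0,1,0,0,0,0,0,0,1]
}}

```text
t: 13.52
eef_pos: [0.5148, -0.1817, -0.0032]
ee_rot: [-0.017, 0.952, 0.054, 0.3]
force: [-7.0, 0.0, 6.1]
finger_gap: 0.093
```

```bash
python3 st.py 86;python3 look.py e7
python3 - <<'E'
from plant import snapshot; import cv2
s=snapshot("scene")["pixels"][:,:,::-1]; cv2.imwrite("pics/e7_full.png",s)
E
```

```text
phi 34.978215309645016 meas -0.1422800111884513 -0.0031554700363779498 want [-0.14591046  0.00123888] bar -0.1709430695957749 0.037812763670188265 rad 0.17112151331434677 th 87.38318088456585 lat -0.0003693885810622374
F [-7.01840957  0.01501732  6.05768401] radial 7.372851289963713 tang 5.5569162759217985 13.5167 [-0.91127482 -0.72073727 -1.06842341  0.87400909  0.51160295  0.63800631] 0.09348478427803361
13.5167 [ 0.51476459 -0.18171331 -0.00315547] [-0.01667343  0.95223213  0.05418768  0.30006609] [-7.01840957  0.01501732  6.05768401] [-0.09464014  0.94862794  0.13602712] 0.09348478427803361
scene tcp [258.30126749 421.68069348]
side tcp [493.89229853 569.61156639]
```

View pics/e7_full.png

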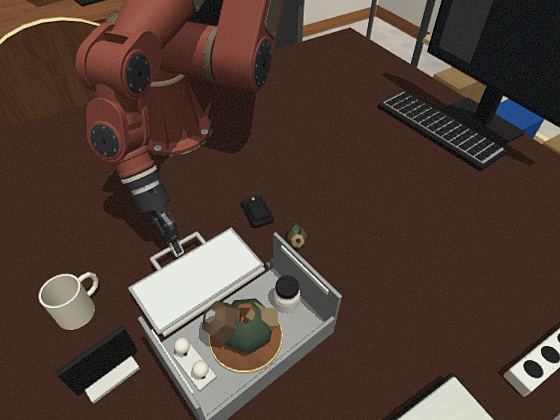

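View pics/e7_sc.png

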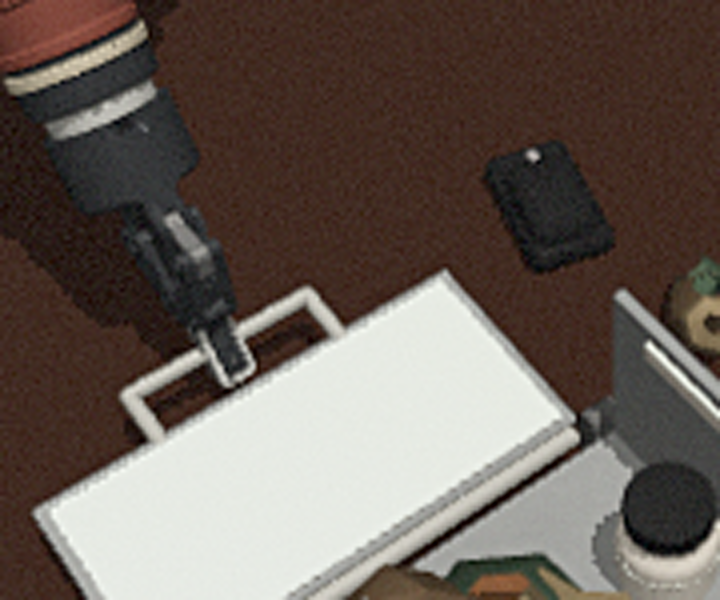

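```bash
cat > ang.py <<'E'
from h import *
H=np.array([.656,-.1645,.03]);U=np.array([np.cos(np.radians(6.8)),np.sin(np.radians(6.8)),0]);Y=np.array([-U[1],U[0],0])
def ang(s,u,v,y):
    c,d=ray(s,u,v); k=(y-(c-H)@Y)/(d@Y); p=c+k*d-H
    return p@U,p[2],np.hypot(p@U,p[2]),np.degrees(np.arctan2(-p@U,p[2]))
def exp(s,th,y):
    th=np.radians(th); return proj(s,H-.175*np.sin(th)*U+y*Y+[0,0,.175*np.cos(th)])
E
python3 - <<'E'
from ang import *
from plant import snapshot
s=snapshot("scene")
for z in ((124,396,-.06),(311,291,.06)):
    u,v=120+z[0]/4-.4,160+z[1]/4-.4
    print(u,v,ang(s,u,v,z[2]),[exp(s,t,z[2]).round(1).tolist() for t in (76,80,83,86)])
# panel top edge corners (140 from axis, lining side x=+3)
for z in ((36,512,-.138),(447,271,.138)):
    u,v=120+z[0]/4-.4,160+z[1]/4-.4
    print(u,v,ang(s,u,v,z[2]))
s=snapshot("side");im=s["pixels"][190:240,320:400,::-1]; cv2.imwrite("pics/e7_z.png",cv2.resize(im,None,fx=8,fy=8,interpolation=cv2.INTER_CUBIC))
E
```

```text
150.6 258.6 (np.float64(-0.1880313708976304), np.float64(-0.0030197311308574892), np.float64(0.18805561735227405), np.float64(90.92007507007013)) [[150.0, 252.0], [150.6, 254.4], [151.2, 256.4], [151.9, 258.5]]
197.35 232.35 (np.float64(-0.1678424939502454), np.float64(0.02278328097409124), np.float64(0.16938176013780984), np.float64(82.26980208632685)) [[195.8, 226.7], [195.9, 229.2], [196.2, 231.3], [196.5, 233.4]]
128.6 287.6 (np.float64(-0.12019430617824621), np.float64(0.03351830180357787), np.float64(0.12478039827419099), np.float64(74.41793421842061))
231.35 227.35 (np.float64(-0.13834544486159456), np.float64(0.011116200745738963), np.float64(0.13879132549612772), np.float64(85.40609394043328))
```

View pics/e7_z.png

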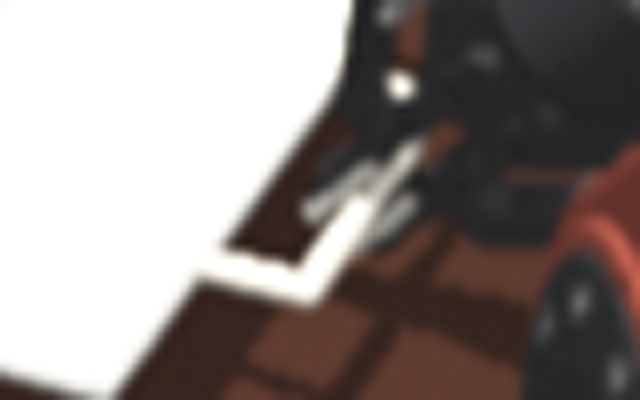

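The image check gives bar end rows of 258.6 and 232.4, against 258.5 and 233.4 expected at 86° and 256.4 and 231.3 at 83°. So the flap is at about 85°. One last small push to feel the stop, then a full second's hold.

Emit:
{"op": "move_arm", "data": {
  "moves": [-0.0015,0,0.0018,0,0,0,1,0,0,0,0,0,0,1,0,0,0,0,0,0,1,0,0,0,0,0,0,1,0,0,0,0,0,0,1,0,0,0,0,0,0,1,0,0,0,0,0,0,1,0,0,0,0,0,0,1]
}}

```text
t: 14.48
eef_pos: [0.5147, -0.1817, -0.005]
ee_rot: [-0.017, 0.952, 0.054, 0.3]
force: [-12.3, 1.4, 12.2]
finger_gap: 0.099
```

```bash
python3 st.py 86
```

```text
phi 34.9949008832219 meas -0.142367514981437 -0.005007445449065173 want [-0.14589853  0.00124723] bar -0.17104251334219864 0.035952454277341304 rad 0.1711460577470017 th 88.00685269537802 lat -0.0003931442769981973
F [-12.29932459   1.44967486  12.182986  ] radial 12.861668317594416 tang 11.313360149708531 14.4833 [-0.91176214 -0.71844429 -1.07065569  0.86963761  0.51206472  0.6375073 ] 0.09913184550922005
```

Emit:
{"op": "move_arm", "data": {
  "moves": [0,0,0,0,0,0,1,0,0,0,0,0,0,1,0,0,0,0,0,0,1,0,0,0,0,0,0,1,0,0,0,0,0,0,1]
}}

```text
t: 14.9
eef_pos: [0.5147, -0.1818, -0.005]
ee_rot: [-0.017, 0.952, 0.054, 0.3]
force: [-12.0, 1.4, 12.2]
finger_gap: 0.1
```

The tangential force doubled from 5.6 to 11.3 N, so the stop is reached, and it has been held for over a second. The stop's known angle also shows the bar now sits 57 mm behind the nominal TCP (radius then 175 mm). Now I plan the controlled return.

```bash
sed -i 's/b=d-.05\*t/b=d-.057*t/; s/tcp(th,ph)/tcp(th,ph,.057)/' st.py; python3 st.py 86; python3 - <<'E'
from arc import *
for r in rows([86.3]+list(range(83,46,-3))+[45],35,lambda t:35): print(r[0],[float(x) for x in r[2]])
E
```

```text
phi 34.99597235786417 meas -0.14236254809434445 -0.005006225877312455 want [-0.14188313 -0.00448658] bar -0.1750529180768908 0.04168744653922275 rad 0.1754426417204262 th 86.18030351338037 lat -0.000404561645573419
F [-11.98801611   1.37658816  12.22296341] radial 12.564724092317451 tang 11.374199540720353 14.9 [-0.91177332 -0.71842661 -1.0706515   0.86960641  0.51207664  0.6374857 ] 0.1003485086599712
83 [0.0065, 0.0, -0.0077, 0.0, 0.0, 0.0, 1.0]
80 [0.0063, 0.0, -0.0066, 0.0, 0.0, 0.0, 1.0]
77 [0.0067, 0.0, -0.0063, 0.0, 0.0, 0.0, 1.0]
74 [0.0069, 0.0, -0.006, 0.0, 0.0, 0.0, 1.0]
71 [0.0073, 0.0, -0.0056, 0.0, 0.0, 0.0, 1.0]
68 [0.0076, 0.0, -0.0051, 0.0, 0.0, 0.0, 1.0]
65 [0.0078, 0.0, -0.0048, 0.0, 0.0, 0.0, 1.0]
62 [0.008, 0.0, -0.0044, 0.0, 0.0, 0.0, 1.0]
59 [0.0083, 0.0, -0.004, 0.0, 0.0, 0.0, 1.0]
56 [0.0085, 0.0, -0.0035, 0.0, 0.0, 0.0, 1.0]
53 [0.0086, 0.0, -0.003, 0.0, 0.0, 0.0, 1.0]
50 [0.0088, 0.0, -0.0026, 0.0, 0.0, 0.0, 1.0]
47 [0.0089, 0.0, -0.0022, 0.0, 0.0, 0.0, 1.0]
45 [0.006, 0.0, -0.0011, 0.0, 0.0, 0.0, 1.0]
```

Emit:
{"op": "move_arm", "data": {
  "moves": [0.006,0,-0.0081,0,0,0,1,0.0063,0,-0.0066,0,0,0,1,0.0067,0,-0.0063,0,0,0,1,0.0069,0,-0.006,0,0,0,1,0.0073,0,-0.0056,0,0,0,1,0,0,0,0,0,0,1,0,0,0,0,0,0,1,0,0,0,0,0,0,1]
}}

```text
t: 15.57
eef_pos: [0.5235, -0.1806, 0.0404]
ee_rot: [-0.017, 0.952, 0.055, 0.301]
force: [7.1, -1.1, 0.6]
finger_gap: 0.099
```

```bash
python3 st.py 71
```

```text
phi 35.06075708078782 meas -0.1334437582702287 0.040363588178478856 want [-0.1327224   0.04031746] bar -0.16618689900067415 0.0870202601336878 rad 0.17569688518916235 th 71.0624319507884 lat -0.000286440604699939
F [ 7.05012743 -1.14657336  0.60962297] radial -6.292298011649993 tang 2.811361820143324 15.5667 [-0.89128826 -0.74143264 -1.00122684  0.95049874  0.50583789  0.65887213] 0.09893340351336137
```

Tracking is excellent: θ = 71.1°, with a radial force of only −6 N. I continue to 53°.

Emit:
{"op": "move_arm", "data": {
  "moves": [0.0078,0,-0.0048,0,0,0,1,0.0078,0,-0.0048,0,0,0,1,0.008,0,-0.0044,0,0,0,1,0.0083,0,-0.004,0,0,0,1,0.0085,0,-0.0035,0,0,0,1,0.0086,0,-0.003,0,0,0,1,0,0,0,0,0,0,1,0,0,0,0,0,0,1]
}}

```text
t: 16.23
eef_pos: [0.5493, -0.1773, 0.0888]
ee_rot: [-0.017, 0.952, 0.055, 0.3]
force: [-7.0, 1.2, 7.9]
finger_gap: 0.095
```

```bash
python3 st.py 53
```

```text
phi 34.99402099899401 meas -0.10747626904692063 0.08880990620664347 want [-0.10707223  0.08862255] bar -0.1401651126139804 0.1355047832026831 rad 0.17543522472050752 th 53.03057038775007 lat -4.24540328311926e-05
F [-7.01650958  1.22246969  7.86768791] radial 10.183509068059182 tang 2.1775880794688365 16.2333 [-0.83313946 -0.68893901 -0.88347801  0.98794163  0.48407416  0.72026208] 0.09514991037299265
```

Emit:
{"op": "move_arm", "data": {
  "moves": [0.0086,0,-0.003,0,0,0,1,0.0089,0,-0.0022,0,0,0,1,0.006,0,-0.0011,0,0,0,1,0,0,0,0,0,0,1,0,0,0,0,0,0,1,0,0,0,0,0,0,1,0,0,0,0,0,0,1]
}}

```text
t: 16.82
eef_pos: [0.5644, -0.1753, 0.1064]
ee_rot: [-0.017, 0.952, 0.054, 0.3]
force: [-2.1, 1.6, 5.6]
finger_gap: 0.101
```

```bash
python3 st.py 45; python3 look.py g1; python3 - <<'E'
from ang import *
from plant import snapshot
s=snapshot("scene"); print([(t,[exp(s,t,y).round(1).tolist() for y in (-.06,.06)]) for t in (39,45,51)])
im=s["pixels"][:,:,::-1]; cv2.imwrite("pics/g1_full.png",im)
E
```

```text
phi 34.996583246013856 meas -0.09224367986962363 0.10642743083237614 want [-0.09105261  0.10705007] bar -0.12493466140276609 0.1531209171080753 rad 0.17540647037483353 th 45.41893047487647 lat 0.00011353101112769139
F [-2.09447532  1.59051469  5.59718826] radial 5.295244619691349 tang 2.6203749265012624 16.8167 [-0.80205614 -0.64985546 -0.82862289  0.98928956  0.47251542  0.75279644] 0.10111857666480843
16.8167 [ 0.56439177 -0.17530929  0.10642743] [-0.0172771   0.95217212  0.05440813  0.30018247] [-2.09447532  1.59051469  5.59718826] [0.29154474 0.45973112 0.30649448] 0.10111857666480843
scene tcp [274.55823902 365.23070229]
side tcp [437.26383817 421.33296489]
[(39, [[153.7, 243.0], [204.5, 215.3]]), (45, [[151.9, 242.6], [201.8, 215.4]]), (51, [[150.5, 242.9], [199.6, 216.2]])]
```

View pics/g1_sc.png

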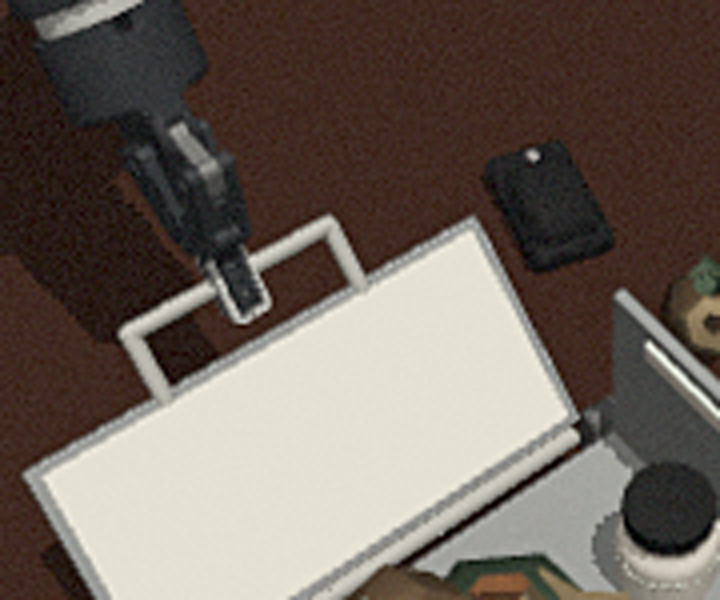

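View pics/g1_full.png

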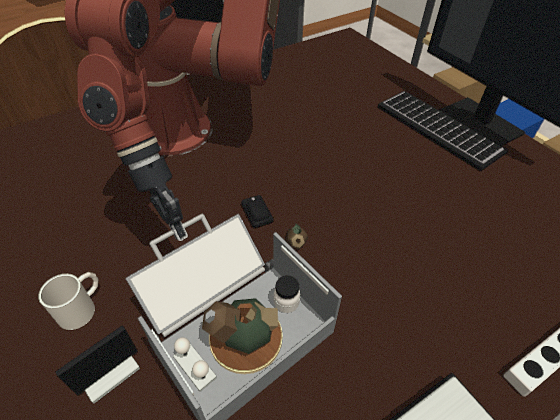

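View pics/g1_w.png

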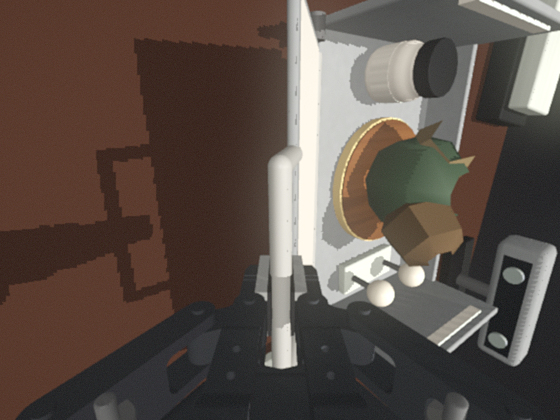

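The bar ends at (150.6,242) and (202.4,215) match the 45° prediction of (151.9,242.6) and (201.8,215.4). Kinematics say 45.4°, and the stone, mug, board, mouse, jar and ball bar look unmoved. One settle check, then I hand in.

Emit:
{"op": "move_arm", "data": {
  "moves": [0,0,0,0,0,0,1,0,0,0,0,0,0,1,0,0,0,0,0,0,1,0,0,0,0,0,0,1,0,0,0,0,0,0,1,0,0,0,0,0,0,1]
}}

```text
t: 17.52
eef_pos: [0.5644, -0.1753, 0.1064]
ee_rot: [-0.017, 0.952, 0.054, 0.3]
force: [-1.8, 1.9, 5.7]
finger_gap: 0.098
```

```bash
python3 st.py 45; python3 - <<'E'
from plant import arm,snapshot
import cv2,numpy as np
a=cv2.imread("pics/scene0.png").astype(int); b=snapshot("scene")["pixels"][:,:,::-1].astype(int)
for n,(u,v) in dict(mug=(65,300),board=(98,365),balls=(192,362),jar=(288,293),small=(297,237),mouse=(257,210),stone=(243,335)).items():
    A=a[v-14:v+14,u-14:u+14].astype(np.float32).mean(2);B=b[v-14:v+14,u-14:u+14].astype(np.float32).mean(2)
    print(n,cv2.phaseCorrelate(A-A.mean(),B-B.mean()))
print(np.abs(arm.get_obs()["joint_velocities"]).max())
print(arm.job_done())
E
```

```text
phi 34.998739440703595 meas -0.0922807809994575 0.10641103957385094 want [-0.09105086  0.1070513 ] bar -0.12497351716696542 0.1531032919329024 rad 0.17542177880126286 th 45.43193873316814 lat 9.391751227681991e-05
F [-1.77114113  1.8587919   5.745947  ] radial 5.150948133076604 tang 2.975048039706302 17.5167 [-0.80216358 -0.64999324 -0.82875321  0.9892918   0.47256277  0.75281484] 0.0976572894185198
mug ((-0.21786731766752432, -0.09872979639263768), 0.9576605060365465)
board ((0.03779510931343921, -0.06527493243886084), 0.9574791932106018)
balls ((-0.10805383274538016, 0.022108618519226297), 1.0075078641043769)
jar ((-0.016311047339559792, 0.18306472865248047), 0.9941284486982558)
small ((0.08509612046788106, -0.054720322701031776), 1.0221406830681694)
mouse ((0.07619082255041398, 0.021375602090543566), 0.9695242775811089)
stone ((0.07290119416969532, 0.042301037501802696), 0.9241951613956028)
0.0013693301032975799
the job is handed in; nothing more can be done
None
```

I pulled the flap down to its stop by the bar, held it there over a second, let it back up at well under 1 rad/s, and handed in at about 17.5 s with the gripper still holding it at 45°.

**Down shot:** The pull at the bar jumped from 5.6 to 11.3 N when the stop was reached. The scene picture put the flap at about 85°. It was near or at the stop from about 11.3 to 14.9 s.

**Last checks:** The arm's pose gives 45.4° and the bar ends in the scene picture fit 45°. The arm was at rest, and the spring's pull at the wrist was about 3 N along the bar's path. That is a little below the 3.5 N stated for 45°, but still well over the 1 N of contact needed. The stone and every bystander shifted less than 0.25 pixel in the scene picture between the start and the end.

**What disagreed on the way:**
- **Missed first grasp:** The fingertips stood about 28 mm short of the reported TCP, so the first grasp closed above the bar. I went lower by the pictures and gripped the bar on the second try.
- **Radial force:** My first arc was a few mm off and an overcorrection briefly pushed about 47 N along the flap, seen at the wrist. I eased it at once. I could not tell which part carried that push; I saw no contact with the gripper's body, which has the 40 N limit. On the way back up, the push along the flap in my readings stayed within about 10 N.

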